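Slide the spring board into its notches and clamp it

TASK

On the spring gauge, push the wooden board that carries the spring along its rails with a fingertip, slowly, towards the gauge column, until it drops into its locating notches and lies flat. Then push the clamp finger's upright pin round so that the clamp swings over the board as far as it goes. Do not grip or lift anything, leave the loose things around the gauge where they are, and finish with the hand clear.

Things in the scene. Friction and masses are not known exactly. Their poses are not given: they have to be found in the camera images.
- bed: Fixed steel bed, base 460 x 170 x 10 mm. Origin: centre of its underside, on the table; x = slide direction (to the grey column), z up. Four rails along x, tops 36 mm up, carry the board's feet; each has a notch 28 mm long, 10 mm deep. Side fences, inner faces at y = +-60.5 mm, tops 52 mm up, guide the board (1.5 mm play a side); nothing else stands above the rails behind the board.
- seat (a point): Point where the board's origin lies when it is in its notches: x = 60, y = 0, z = 26 mm in the bed's frame. The rails go on 40 mm past the notches, so a fast shove can jump them.
- spindle (a point): Foot of the gauge's spindle: x = 100, y = 0, z = 126 mm in the bed's frame, 28 mm across. It hangs from an arm (34 mm wide, 141 to 163 mm up, x = 86 to 216 mm) of the grey column at x = 184 to 216 mm. Fixed; keep clear.
- board: Loose hardwood board, 140 (x, along the rails) x 118 x 22 mm, 0.4 to 0.8 kg, on four steel feet 10 mm high. Origin: centre, in the plane of the feet's undersides; the wood spans 10 to 32 mm above it. Origin 36 mm up on the rails; all feet reach their notches together and it falls 10 mm at once, with 2 mm play fore and aft; the notches' far walls stop it. Slides with 1 to 6 N.
- push_face (a point): Centre of the board's flat trailing end face (away from the column), 118 wide, 22 mm high; 70 mm behind the board's origin and 21 mm above it. A steel seat and an upright spring (32 mm across, top 85 mm above the origin) are fixed on the board 40 mm ahead of its origin.
- clamp (a joint): Clamp finger's angle (rad) about its upright pivot, -0.75 to a stop at 1.6; stays where left, about 1 N at the pin moves it. At 0 it points from the pivot along the bed's -x; grows counter-clockwise from above; at 1.57 it points along the bed's -y, over the board. Starts at -0.6 to -0.05. Bar 16 mm wide, 62 to 70 mm up: it passes 4 mm over a seated board, strikes one not dropped.
- clamp_pivot (a point): Pivot of the clamp, beside the fence on the bed's +y side: x = 20, y = 80, z = 70 mm in the bed's frame. The cap on the pivot is 24 mm across and reaches 74 mm above the table.
- clamp_pin (a point): Middle of the upright round steel pin near the clamp's free end, 58 mm from the pivot axis; 14 mm across, standing from 70 to 96 mm above the table; this point is 84 mm up.
- loose_spring: Bystander: loose valve spring standing upright on the table, 34 mm across, 55 mm high; origin under its centre. Leave it alone.
- collar: Bystander: loose steel ring lying on the table, 48 mm across, 22 mm high; origin under its centre. Leave it alone.
- oil_can: Bystander: grey can standing on the table, 56 mm across, 110 mm high; origin under its centre. Leave it alone.
- screwdriver: Bystander: screwdriver lying on the table; origin under its middle. Leave it alone.

How it is judged:
On the way, in this order (a step that is already met when the one before it is completed fails the run):
1. the board has dropped into its notches and lies flat, the clamp still open (z of board in the frame of bed between 0.022 and 0.029 m and x of board in the frame of bed between 0.055 and 0.065 m and angle between the x axis of board and the x axis of bed, either way round below 0.06 rad and angle between board's own z axis and vertical below 0.04 rad and value of joint clamp below 0.5 rad), for 0.2 s.
2. the clamp is swung over the seated board (z of board in the frame of bed between 0.022 and 0.029 m and x of board in the frame of bed between 0.055 and 0.065 m and angle between the x axis of board and the x axis of bed, either way round below 0.06 rad and angle between board's own z axis and vertical below 0.04 rad and value of joint clamp above 1.4 rad), for 0.2 s.
At the end, for the whole second after the job is handed in: The board rests in its notches (origin 22 to 29 mm above the bed's underside, within 5 mm of the seat along the slide, level within 0.04 rad, square within 0.06 rad), at rest, and the clamp stands over it at more than 1.4 rad (stop at 1.6) (all of step 2 and linear speed of board below 0.01 m/s); the robot touches nothing.
It fails at once if the board is lifted more than 14 mm off its rails (z of board in the frame of bed above 0.05 m).
It fails at once if the board is tipped (angle between board's own z axis and vertical above 0.25 rad).
It fails at once if a bystander (loose spring, collar, can or screwdriver) is moved more than 25 mm (distance of any of loose_spring, collar, oil_can, screwdriver from where it was at the start of the episode above 0.025 m).
It also fails if it takes over 58 s, if anything falls off the work surface, if the arm or the gripper's body presses on something with over 40 N, if the wrist force passes 120 N, or if a joint passes its speed limit or range.

ROBOT

A 6-joint arm with a two-finger parallel gripper is mounted at the origin on the work surface. World frame = base frame: x ahead of the robot, y to its left, z up, the work surface at z = 0. Lengths are in m, angles in rad, forces in N, time in s.
With the tool pointing down it reaches from about 0.25 to 0.725 m from the base axis. Payload 4 kg.
Tool frame: the origin (TCP) lies at the very end of the fingers, on their centre line; the grasp point (between the pads) lies 19 mm behind it; x points along the fingers, z is the direction in which the jaws open and shut, and the axes are right-handed (so a half turn about x gives the same grasp; the last joint's range is limited). The gripper opens to 85 mm and grips with 20 to 120 N. Pads are 22 mm wide; open, the fingers measure 114 mm over their backs; the gripper's body (76 mm by 85 mm) begins 54 mm behind the grasp point. The pads swing forward as they close: fully open they stand 13 mm farther back than shut.
Start: joints at [-1.158, 0.241, 0.005, 1.335, 0, 1.571], TCP at [0.201, -0.458, 0.231] pointing down, gripper open.
Joint ranges: [-2.72, 2.72], [-1.05, 1.87], [-1.09, 1.28], [-1.99, 2.15], [-1.42, 1.44], [-3.14, 3.14]. Speed limits (rad/s): [2.79, 2.79, 3.14, 3.14, 3.14, 3.14].

INTERFACE

Orientations are given as a unit quaternion [x, y, z, w].
In Python, from workcell import bot gives the robot as it stands.
- The arm moves only by the tool apply_moves, never from a script. Its argument "targets" is one flat list of numbers, 7 for each row, row after row: the shift along the tool's x, y, z in units of 25 cm (1.0 is 25 cm), then the turn, a rotation vector about the tool's x, y, z in units of 0.5 rad (1.0 is 0.5 rad), then the opening, from 0 (shut) to 1 (fully open). In form: [tx, ty, tz, wx, wy, wz, claw, tx, ty, tz, wx, wy, wz, claw, ...]. A call has 1 to 12 rows; each row is the pose to reach, as a shift and turn from the pose commanded when the call began, along the tool's axes at that moment; what a row does not reach only later rows make up. A row lasts 1/12 s, in which the tool goes at most 41.7 mm and 7.16 degrees, less where a joint would pass 70% of its speed; a pose out of reach is approached as far as the arm can. A call with a number of a shift or a turn outside -1 to 1 is refused whole. A call with a gripper value outside its range is refused whole. The fingers move at their own pace and stop on an object; the grip force is fixed at half the most. Time passes only in rows, so rows that repeat a pose let the fingers close. It gives the time, the measured TCP pose, the force and the opening at its end, in the units of the state.
- bot.get_obs(): the state, without advancing time (a new reading comes with each control period).
- bot.camera(name): name is "scene" or "top" or "wrist"; returns (picture, depth): 384x512x3 uint8, red, green, blue; 384x512 float32, m along the optical axis (not along the pixel's ray), 0 where there is no reading.
- bot.camera_params(name): a dict with "fx", "fy", "cx", "cy" (pixels), "T" (4x4, takes a point from camera to world coordinates); the wrist camera has in their place "tool_from_camera" (4x4, takes a point from camera to tool coordinates, whose origin is the TCP and whose axes are the tool frame's). Camera axes: x right, y up, looking along -z (the intrinsics and any distortion apply to the point x, -y, -z); pixel columns grow to the right and rows downward; lengths in m; the calibration is good to about 2 mm. A picture is of the moment at which its call begins: read the wrist's pose just before it. camera_params takes no time and is no camera call.
- bot.job_done(): hands the job in, once; it reports no verdict.
The state is a dict: "clock": time; "joint_pos": joint angles; "joint_vel": joint speeds; "tau": joint torques, N m; "eef_pos": TCP position; "tool_rot": TCP orientation; "ft_force": force on the tool from outside, world axes, zero at the start; "ft_torque": the same for the moment, N m; "grip_width": finger opening in m.
Only numpy, scipy, OpenCV 4.12 (cv2) and the standard library are available. Lean on these libraries where they do the work, as an engineer would, in place of code of your own. Each camera call takes 0.05 s, during which the arm holds its last target.

## Working session

There is one attempt and no reset: what is moved stays moved. The work goes in short steps, Python scripts to look and compute and a tool call to move; the robot and the scene stay as the last step left them, time stands still between calls to the robot, and variables do not carry over. Pictures are saved under pics/ and viewed, and the job is handed in when it is done.

Besides the shell and the picture viewer there is one more tool, called after ">>>" in YAML: its name, and indented under it one key for each argument. apply_moves: Moves the arm, as the interface text tells. Its arguments: {"type":"object","properties":{"targets":{"type":"array"}},"required":["targets"]}

```bash
mkdir -p pics; ls; python3 - <<'E'
from workcell import bot
import cv2,numpy as np
o=bot.get_obs()
for k in o: print(k,o[k])
for n in("scene","top"):
    p=bot.camera_params(n);print(n,p)
    im,d=bot.camera(n);cv2.imwrite(f"pics/{n}0.png",im[:,:,::-1]);np.save(f"pics/{n}0.npy",d)
E
```

```text
pics
clock 0.0
joint_pos [-1.15799617e+00  2.41451420e-01  3.69434215e-03  1.33521786e+00
  2.50522848e-05  1.57083096e+00]
joint_vel [-0.00042804  0.00100387 -0.0012042  -0.00043651  0.00052727  0.00218813]
tau [ 9.34702693e-04 -3.72316504e+01  2.52407956e+01  1.68258289e-02
 -3.39008864e-05 -5.90560902e-06]
eef_pos [ 0.20033224 -0.45739777  0.23038238]
tool_rot [ 0.38735755  0.59248918 -0.3864998   0.59120944]
ft_force [-0.73346139  0.56663658 -0.46998688]
ft_torque [ 0.04905541 -0.00382026  0.03057561]
grip_width 0.08548455428572402
scene {'fx': 448.64428965370945, 'fy': 448.64428965370945, 'cx': 253.32873301517526, 'cy': 187.89975295391142, 'T': array([[ 0.53009802, -0.44638826,  0.72092552,  1.24173487],
       [ 0.84790184,  0.28672683, -0.44592622, -0.39948371],
       [-0.00765246,  0.84765868,  0.53048675,  0.59274316],
       [ 0.        ,  0.        ,  0.        ,  1.        ]])}
top {'fx': 485.26391452814516, 'fy': 485.26391452814516, 'cx': 249.9227075674543, 'cy': 188.15648113446952, 'T': array([[ 0.00775507,  0.99466045, -0.10290994,  0.49156403],
       [-0.99984081,  0.00605914, -0.01678217,  0.00278143],
       [-0.01606902,  0.1030237 ,  0.9945491 ,  1.24489167],
       [ 0.        ,  0.        ,  0.        ,  1.        ]])}
```

View pics/scene0.png

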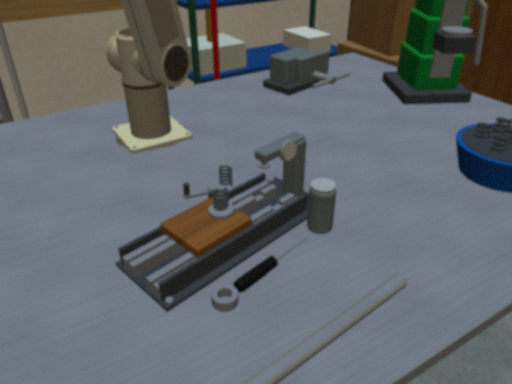

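View pics/top0.png

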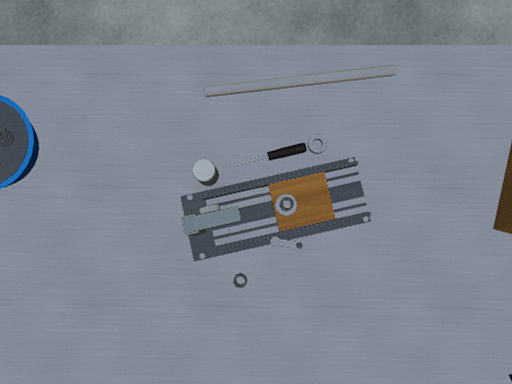

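```bash
python3 - <<'E'
import cv2
im=cv2.imread("pics/top0.png")
c=im[145:270,175:380];cv2.imwrite("pics/top0c.png",cv2.resize(c,None,fx=3.9,fy=3.9,interpolation=cv2.INTER_CUBIC))
E
```

```text
(no output)
```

View pics/top0c.png

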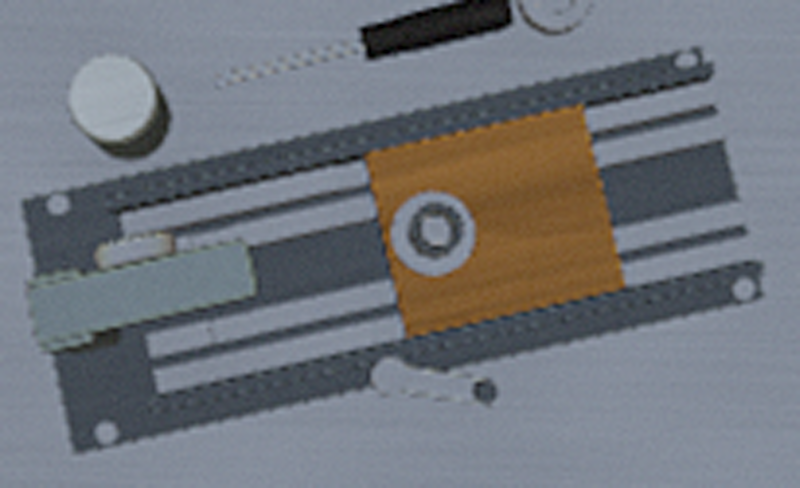

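```bash
cat > h.py <<'E'
import numpy as np, json
from workcell import bot
def ray(n,u,v,z):
    p=bot.camera_params(n);T=p["T"]
    d=T[:3,:3]@np.array([(u-p["cx"])/p["fx"],-(v-p["cy"])/p["fy"],-1.0]);o=T[:3,3]
    return o+d*(z-o[2])/d[2]
def proj(n,P):
    p=bot.camera_params(n);T=p["T"];q=T[:3,:3].T@(np.asarray(P)-T[:3,3])
    return np.array([p["cx"]+p["fx"]*q[0]/-q[2],p["cy"]-p["fy"]*q[1]/-q[2]])
E
python3 - <<'E'
from h import *
f=lambda u,v,z: ray("top",175+u/3.9-.37,145+v/3.9-.37,z)
B=[f(22,198,.01),f(75,452,.01),f(765,298,.01),f(713,70,.01)]
for b in B: print(b)
L=[np.array(x) for x in ([.23,-.085],[.23,.085],[-.23,.085],[-.23,-.085])]
def fit(L,W):
    L=np.array(L);W=np.array(W)[:,:2];lc=L.mean(0);wc=W.mean(0)
    H=(L-lc).T@(W-wc);a=np.arctan2(H[0,1]-H[1,0],H[0,0]+H[1,1])
    R=np.array([[np.cos(a),-np.sin(a)],[np.sin(a),np.cos(a)]])
    t=wc-R@lc;return a,t,R,W-(L@R.T+t)
a,t,R,r=fit(L,B);print("bed",a,t,"\n",r)
h=[f(58,204,.01),f(107,433,.01),f(744,289,.01),f(687,59,.01)]
print("holes in bed",[(R.T@(x[:2]-t)).round(4) for x in h])
bd=[f(367,152,.068),f(585,104,.068),f(624,288,.068),f(405,337,.068)]
print("board",[(R.T@(x[:2]-t)).round(4) for x in bd], (R.T@(np.mean(bd,0)[:2]-t)).round(4))
print("pin",R.T@(f(485,390,.096)[:2]-t),"pivot",R.T@(f(390,375,.074)[:2]-t))
d=np.load("pics/top0.npy")
E
```

```text
[0.59961128 0.20185231 0.01      ]
[0.4348125  0.16373562 0.01      ]
[ 0.5375422  -0.28293715  0.01      ]
[ 0.6869413  -0.25155332  0.01      ]
bed 1.7799964640077337 [ 0.56472682 -0.04222564] 
 [[-0.00049647  0.00143997]
 [ 0.00099829 -0.00137154]
 [ 0.00819632  0.00192646]
 [-0.00869813 -0.00199489]]
holes in bed [array([ 0.2091, -0.0762]), array([0.2058, 0.0765]), array([-0.2178,  0.0682]), array([-0.2151, -0.0867])]
board [array([ 0.0062, -0.0627]), array([-0.1336, -0.0648]), array([-0.1324,  0.0524]), array([0.0067, 0.0549])] [-0.0633 -0.0051]
pin [-0.03270016  0.09578738] pivot [0.02074425 0.07582065]
```

```bash
cat > fit.py <<'E'
from h import *
from scipy.optimize import least_squares
pts=[((22,198),(.23,-.085,.01)),((75,452),(.23,.085,.01)),
((248,240),(.086,-.017,.163)),((256,295),(.086,.017,.163)),
((390,375),(.02,.08,.074))]
bd=[((367,152),(.07,-.059)),((585,104),(-.07,-.059)),((624,288),(-.07,.059)),((405,337),(.07,.059))]
def W(p,P):
    c,s=np.cos(p[2]),np.sin(p[2]);return np.array([p[0]+c*P[0]-s*P[1],p[1]+s*P[0]+c*P[1],P[2]])
px=lambda q:np.array([175+q[0]/3.9-.37,145+q[1]/3.9-.37])
def res(p):
    r=[proj("top",W(p,P))-px(q) for q,P in pts]
    c,s=np.cos(p[4]),np.sin(p[4])
    r+=[proj("top",W(p,(p[3]+c*P[0]-s*P[1],p[5]+s*P[0]+c*P[1],.068)))-px(q) for q,P in bd]
    r+=[np.array([p[4]/.01,p[5]/.001])]
    return np.concatenate(r)
s=least_squares(res,[.56,-.04,1.78,-.06,0,0],loss="soft_l1");p=s.x
if __name__=="__main__":
    print(p.round(4));print(res(p).reshape(-1,2).round(2))
    def inv(u,v,z):
        g=ray("top",*px((u,v)),z)[:2]-p[:2];c,s_=np.cos(p[2]),np.sin(p[2]);return np.array([c*g[0]+s_*g[1],-s_*g[0]+c*g[1]]).round(4)
    print("pin",inv(485,390,.096),"pivot",inv(390,375,.074))
    for q in [(713,72),(765,298),(58,204),(107,433),(744,289),(687,59)]: print(q,inv(*q,.01),inv(*q,.052))
    P=inv(485,390,.096)-np.array([.02,.08]);print(np.hypot(*P),np.arctan2(-P[1],-P[0]))
    np.save("bed.npy",p)
E
python3 fit.py
```

```text
[ 5.679e-01 -4.010e-02  1.795e+00 -6.470e-02 -2.800e-03 -2.000e-04]
[[-0.45 -0.02]
 [-0.59  0.36]
 [-0.26 -1.1 ]
 [ 0.92 -0.33]
 [ 0.31  0.33]
 [-0.5   0.03]
 [-0.37  0.16]
 [ 0.76  0.27]
 [ 0.31  0.05]
 [-0.28 -0.22]]
pin [-0.0326  0.0998] pivot [0.0206 0.0791]
(713, 72) [-0.2323 -0.0678] [-0.2224 -0.0633]
(765, 298) [-0.23    0.0836] [-0.2202  0.0829]
(58, 204) [ 0.2066 -0.0757] [ 0.2015 -0.0709]
(107, 433) [0.2056 0.077 ] [0.2006 0.0765]
(744, 289) [-0.2181  0.075 ] [-0.2087  0.0746]
(687, 59) [-0.2177 -0.0799] [-0.2083 -0.0749]
0.0562032027557149 -0.3600201490039345
```

```bash
cat >> h.py <<'E'
from scipy.spatial.transform import Rotation as Ro
def bedw(P):
    p=np.load("bed.npy");c,s=np.cos(p[2]),np.sin(p[2]);return np.array([p[0]+c*P[0]-s*P[1],p[1]+s*P[0]+c*P[1],P[2]])
def bedinv(P):
    p=np.load("bed.npy");c,s=np.cos(p[2]),np.sin(p[2]);g=np.asarray(P)[:2]-p[:2];return np.array([c*g[0]+s*g[1],-s*g[0]+c*g[1],P[2]])
def units(P,base=None):
    o=bot.get_obs();R=Ro.from_quat(o["tool_rot"]).as_matrix()
    return (R.T@(bedw(P)-o["eef_pos"])/.25).round(3)
def stat():
    o=bot.get_obs();R=Ro.from_quat(o["tool_rot"]).as_matrix();p=np.load("bed.npy")
    print("t",round(o["clock"],2),"tcp world",o["eef_pos"].round(4),"bed",bedinv(o["eef_pos"]).round(4),"F",o["ft_force"].round(1),"g",round(o["grip_width"],4))
    print(R.round(3),"yaw y/z minus bedx",[((np.arctan2(R[1,k],R[0,k])-p[2]+np.pi)%(2*np.pi)-np.pi).round(3) for k in(1,2)])
E
python3 -c "
from h import *
stat();print(bot.get_obs()['joint_pos'].round(3))
for P in [(-.165,0,.15),(-.165,0,.046)]: print(bedw(P),units(P))"
```

```text
t 0.1 tcp world [ 0.2003 -0.4575  0.2305] bed [-0.3252  0.4511  0.2305] F [-0.2 -0.2  0.4] g 0.0853
[[-0.001  0.916  0.401]
 [ 0.002  0.401 -0.916]
 [-1.    -0.    -0.002]] yaw y/z minus bedx [np.float64(-1.382), np.float64(-2.953)]
[-1.158  0.241  0.004  1.335 -0.     1.571]
[ 0.60458425 -0.20101306  0.15      ] [ 0.322  1.893 -0.29 ]
[ 0.60458425 -0.20101306  0.046     ] [ 0.738  1.893 -0.29 ]
```

>>> apply_moves:
  targets: [0,0.12,-0.018,0.05,0,0,0,0,0.24,-0.036,0.1,0,0,0,0,0.36,-0.055,0.15,0,0,0,0,0.48,-0.073,0.2,0,0,0,0,0.6,-0.09,0.25,0,0,0,0,0.72,-0.11,0.3,0,0,0,0,0.84,-0.128,0.35,0,0,0,0,0.95,-0.145,0.377,0,0,0,0,0.95,-0.145,0.377,0,0,0]

```text
clock: 0.85
eef_pos: [0.407, -0.3268, 0.2306]
tool_rot: [0.44, 0.554, -0.439, 0.554]
ft_force: [0.3, -1.1, 0.5]
grip_width: 0.0001
```

```bash
python3 -c "
from h import *
stat()
for P in [(-.165,0,.15),(-.165,0,.046)]: print(bedw(P),units(P))"
```

```text
t 0.85 tcp world [ 0.407  -0.3268  0.2306] bed [-0.2437  0.2206  0.2306] F [ 0.3 -1.1  0.5] g 0.0001
[[ 0.001  0.974  0.228]
 [ 0.002  0.228 -0.974]
 [-1.     0.001 -0.001]] yaw y/z minus bedx [np.float64(-1.565), np.float64(-3.136)]
[ 0.60458425 -0.20101306  0.15      ] [ 0.324  0.884 -0.31 ]
[ 0.60458425 -0.20101306  0.046     ] [ 0.74   0.883 -0.309]
```

>>> apply_moves:
  targets: [0,0.12,-0.04,0,0,0,0,0.04,0.24,-0.08,0.01,0,0,0,0.08,0.36,-0.12,0.01,0,0,0,0.12,0.48,-0.16,0.01,0,0,0,0.16,0.6,-0.2,0.01,0,0,0,0.2,0.72,-0.25,0.012,0,0,0,0.26,0.82,-0.29,0.012,0,0,0,0.32,0.884,-0.31,0.012,0,0,0,0.32,0.884,-0.31,0.012,0,0,0,0.32,0.884,-0.31,0.012,0,0,0]

```text
clock: 1.68
eef_pos: [0.6008, -0.2041, 0.1492]
tool_rot: [0.441, 0.553, -0.443, 0.55]
ft_force: [-0.4, -0.6, -0.7]
grip_width: -0.0002
```

```bash
python3 -c "
from h import *
import cv2
stat()
for P in [(-.165,0,.046),(-.165,0,.05)]: print(bedw(P),units(P))
for n in ('wrist','top'):
  im,d=bot.camera(n);cv2.imwrite('pics/%s1.png'%n,im[:,:,::-1]);np.save('pics/%s1.npy'%n,d)
print(bot.camera_params('wrist'))
"
```

```text
t 1.68 tcp world [ 0.6008 -0.2041  0.1492] bed [-0.1672  0.0044  0.1492] F [-0.4 -0.6 -0.7] g -0.0002
[[-0.004  0.976  0.218]
 [ 0.001  0.218 -0.976]
 [-1.    -0.004 -0.002]] yaw y/z minus bedx [np.float64(-1.575), np.float64(3.137)]
[ 0.60458425 -0.20101306  0.046     ] [ 0.413  0.019 -0.008]
[ 0.60458425 -0.20101306  0.05      ] [ 0.397  0.019 -0.008]
{'fx': 309.3992753216209, 'fy': 309.3992753216209, 'cx': 258.5438631518178, 'cy': 194.77338146417202, 'tool_from_camera': array([[ 3.71401236e-05,  3.16556227e-01, -9.48573747e-01,
        -1.42867571e-01],
       [-3.14257718e-04,  9.48573705e-01,  3.16556201e-01,
         8.16701478e-02],
       [ 9.99999950e-01,  2.86339685e-04,  1.34710382e-04,
        -7.53233245e-05],
       [ 0.00000000e+00,  0.00000000e+00,  0.00000000e+00,
         1.00000000e+00]])}
```

View pics/wrist1.png

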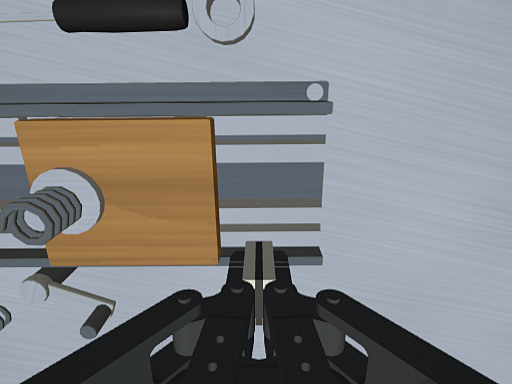

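View pics/top1.png

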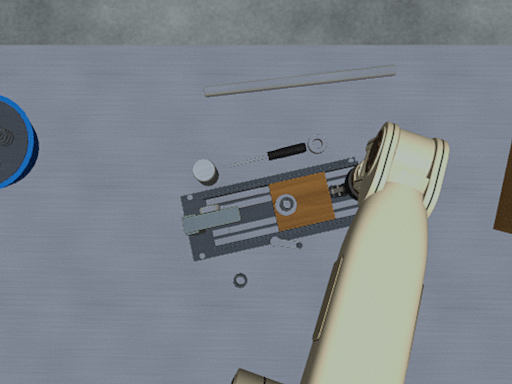

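```bash
cat >> h.py <<'E'
def wray(u,v,z,pos,q):
    p=bot.camera_params("wrist");A=p["tool_from_camera"];R=Ro.from_quat(q).as_matrix()
    d=R@A[:3,:3]@np.array([(u-p["cx"])/p["fx"],-(v-p["cy"])/p["fy"],-1.0]);o=R@A[:3,3]+pos
    return bedinv(o+d*(z-o[2])/d[2]).round(4)
E
python3 -c "
from h import *
o=bot.get_obs();f=lambda u,v,z:print(wray(u,v,z,o['eef_pos'],o['tool_rot']))
f(213,118,.068);f(219,264,.068);f(327,101,.052);f(321,248,.052);f(315,92,.052);f(60,205,.05);f(103,312,.096)
f(328,82,.01);f(330,102,.052)"
```

```text
[-0.1366 -0.0595  0.068 ]
[-0.1352  0.059   0.068 ]
[-0.2205 -0.0701  0.052 ]
[-0.223   0.0533  0.052 ]
[-0.2111 -0.0765  0.052 ]
[-0.0013  0.0123  0.05  ]
[-0.0476  0.0839  0.096 ]
[-0.2292 -0.0845  0.01  ]
[-0.2228 -0.0693  0.052 ]
```

>>> apply_moves:
  targets: [0.08,0,0,0,0,0,0,0.16,0,0,0,0,0,0,0.24,0,0,0,0,0,0,0.32,0,0,0,0,0,0,0.37,0,0,0,0,0,0,0.41,0,0,0,0,0,0,0.41,0,0,0,0,0,0,0.41,0,0,0,0,0,0]

```text
clock: 2.45
eef_pos: [0.6015, -0.2057, 0.0495]
tool_rot: [0.443, 0.551, -0.443, 0.551]
ft_force: [-0.2, 0.4, 0.4]
grip_width: -0.0001
```

```bash
python3 -c "
from h import *
import cv2
stat()
for P in [(-.165,0,.046),(-.02,0,.046)]: print(bedw(P),units(P))
"
```

```text
t 2.45 tcp world [ 0.6015 -0.2057  0.0495] bed [-0.1689  0.004   0.0495] F [-0.2  0.4  0.4] g -0.0001
[[ 0.     0.977  0.215]
 [-0.     0.215 -0.977]
 [-1.     0.     0.   ]] yaw y/z minus bedx [np.float64(-1.578), np.float64(3.134)]
[ 0.60458425 -0.20101306  0.046     ] [ 0.014  0.016 -0.016]
[ 0.57235334 -0.05964061  0.046     ] [ 0.014  0.012 -0.596]
```

>>> apply_moves:
  targets: [0.006,0.008,-0.016,-0.01,0,0,0,0.014,0.016,-0.032,-0.015,0,0,0,0.014,0.016,-0.048,-0.015,0,0,0,0.014,0.016,-0.064,-0.015,0,0,0,0.014,0.016,-0.08,-0.015,0,0,0,0.014,0.016,-0.096,-0.015,0,0,0,0.014,0.016,-0.112,-0.015,0,0,0,0.014,0.016,-0.128,-0.015,0,0,0,0.014,0.016,-0.144,-0.015,0,0,0,0.014,0.016,-0.16,-0.015,0,0,0,0.014,0.016,-0.176,-0.015,0,0,0,0.014,0.016,-0.192,-0.015,0,0,0]

```text
clock: 3.45
eef_pos: [0.5956, -0.1572, 0.0457]
tool_rot: [0.441, 0.553, -0.441, 0.553]
ft_force: [1.5, -4.5, 0.5]
grip_width: -0.0002
```

```bash
python3 -c "
from h import *
import cv2
stat()
im,d=bot.camera('wrist');cv2.imwrite('pics/wrist2.png',im[:,:,::-1])
stat()
"
```

```text
t 3.45 tcp world [ 0.5956 -0.1572  0.0457] bed [-0.1203 -0.0009  0.0457] F [ 1.5 -4.5  0.5] g -0.0002
[[ 0.001  0.975  0.224]
 [-0.001  0.224 -0.975]
 [-1.     0.001  0.001]] yaw y/z minus bedx [np.float64(-1.57), np.float64(-3.14)]
t 3.5 tcp world [ 0.5954 -0.1563  0.0456] bed [-0.1193 -0.001   0.0456] F [ 1.7 -4.6  1.8] g 0.0003
[[ 0.     0.975  0.224]
 [ 0.     0.224 -0.975]
 [-1.     0.     0.   ]] yaw y/z minus bedx [np.float64(-1.569), np.float64(-3.139)]
```

View pics/wrist2.png

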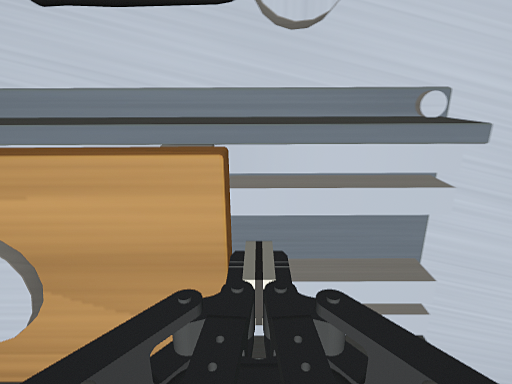

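```bash
python3 -c "
from h import *
o=bot.get_obs();f=lambda u,v,z:print(wray(u,v,z,o['eef_pos'],o['tool_rot']))
f(229,150,.068);f(232,245,.068)"
```

```text
[-0.1075 -0.0609  0.068 ]
[-0.1077 -0.0194  0.068 ]
```

>>> apply_moves:
  targets: [0,0,-0.016,0,0,0,0,0,0,-0.032,0,0,0,0,0,0,-0.048,0,0,0,0,0,0,-0.064,0,0,0,0,0,0,-0.08,0,0,0,0,0,0,-0.096,0,0,0,0,0,0,-0.112,0,0,0,0,0,0,-0.128,0,0,0,0,0,0,-0.144,0,0,0,0,0,0,-0.16,0,0,0,0,0,0,-0.176,0,0,0,0,0,0,-0.192,0,0,0,0]

```text
clock: 4.5
eef_pos: [0.5848, -0.1105, 0.0456]
tool_rot: [0.44, 0.553, -0.441, 0.553]
ft_force: [1.0, -5.6, 1.8]
grip_width: 0.0002
```

```bash
python3 -c "
from h import *
stat()
"
```

```text
t 4.5 tcp world [ 0.5848 -0.1105  0.0456] bed [-0.0724 -0.0008  0.0456] F [ 1.  -5.6  1.8] g 0.0002
[[ 0.001  0.975  0.224]
 [-0.001  0.224 -0.975]
 [-1.     0.     0.001]] yaw y/z minus bedx [np.float64(-1.569), np.float64(-3.14)]
```

>>> apply_moves:
  targets: [0,0,-0.01,0,0,0,0,0,0,-0.02,0,0,0,0,0,0,-0.03,0,0,0,0,0,0,-0.04,0,0,0,0,0,0,-0.05,0,0,0,0,0,0,-0.06,0,0,0,0,0,0,-0.07,0,0,0,0,0,0,-0.08,0,0,0,0,0,0,-0.09,0,0,0,0,0,0,-0.1,0,0,0,0,0,0,-0.11,0,0,0,0,0,0,-0.12,0,0,0,0]

```text
clock: 5.5
eef_pos: [0.5781, -0.0814, 0.0457]
tool_rot: [0.44, 0.553, -0.441, 0.553]
ft_force: [1.3, -4.8, 1.9]
grip_width: -0.0
```

>>> apply_moves:
  targets: [0,0,-0.004,0,0,0,0,0,0,-0.008,0,0,0,0,0,0,-0.012,0,0,0,0,0,0,-0.016,0,0,0,0,0,0,-0.02,0,0,0,0,0,0,-0.024,0,0,0,0,0,0,-0.028,0,0,0,0,0,0,-0.032,0,0,0,0]

```text
clock: 6.17
eef_pos: [0.5763, -0.0737, 0.0456]
tool_rot: [0.44, 0.553, -0.441, 0.553]
ft_force: [0.8, -4.6, 2.2]
grip_width: -0.0003
```

```bash
python3 -c "
from h import *
stat()
"
```

```text
t 6.17 tcp world [ 0.5763 -0.0737  0.0456] bed [-0.0346 -0.0007  0.0456] F [ 0.8 -4.6  2.2] g -0.0003
[[ 0.001  0.975  0.224]
 [-0.001  0.224 -0.975]
 [-1.     0.     0.001]] yaw y/z minus bedx [np.float64(-1.57), np.float64(-3.14)]
```

12 mm to go; continue at 1 mm per row.

>>> apply_moves:
  targets: [0,0,-0.004,0,0,0,0,0,0,-0.008,0,0,0,0,0,0,-0.012,0,0,0,0,0,0,-0.016,0,0,0,0,0,0,-0.02,0,0,0,0,0,0,-0.024,0,0,0,0,0,0,-0.028,0,0,0,0,0,0,-0.032,0,0,0,0]

```text
clock: 6.83
eef_pos: [0.5745, -0.0659, 0.0456]
tool_rot: [0.44, 0.553, -0.441, 0.553]
ft_force: [1.9, -5.4, 1.5]
grip_width: 0.0002
```

>>> apply_moves:
  targets: [0,0,-0.004,0,0,0,0,0,0,-0.008,0,0,0,0,0,0,-0.012,0,0,0,0]

```text
clock: 7.08
eef_pos: [0.5738, -0.0627, 0.0455]
tool_rot: [0.441, 0.553, -0.441, 0.553]
ft_force: [1.8, -2.3, 0.5]
grip_width: 0.0
```

```bash
python3 -c "
from h import *
import cv2
stat()
for n in ('wrist','scene'):
  im,d=bot.camera(n);cv2.imwrite('pics/%s3.png'%n,im[:,:,::-1]);np.save('pics/%s3.npy'%n,d)
  if n=='scene': cv2.imwrite('pics/scene3c.png',cv2.resize(im[120:310,100:350,::-1],None,fx=3,fy=3,interpolation=cv2.INTER_CUBIC))
stat()
"
```

```text
t 7.08 tcp world [ 0.5738 -0.0627  0.0455] bed [-0.0233 -0.0007  0.0455] F [ 1.8 -2.3  0.5] g 0.0
[[ 0.     0.975  0.224]
 [-0.     0.224 -0.975]
 [-1.     0.     0.   ]] yaw y/z minus bedx [np.float64(-1.569), np.float64(-3.14)]
t 7.18 tcp world [ 0.5729 -0.0613  0.045 ] bed [-0.0218 -0.0001  0.045 ] F [ 1.7 -0.7  0.4] g 0.0002
[[-0.002  0.974  0.225]
 [ 0.002  0.225 -0.974]
 [-1.    -0.001 -0.003]] yaw y/z minus bedx [np.float64(-1.569), np.float64(-3.139)]
```

View pics/wrist3.png

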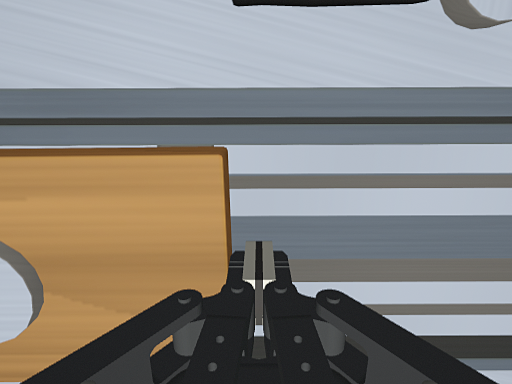

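View pics/scene3c.png

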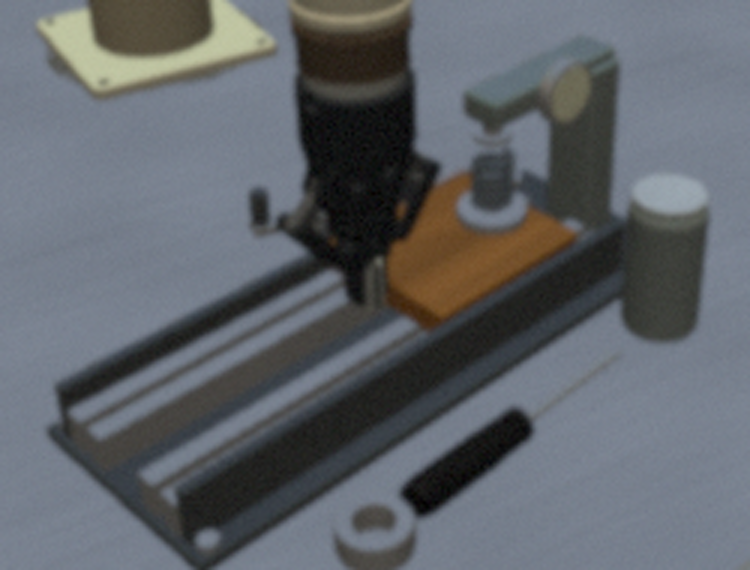

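```bash
python3 -c "
from h import *
import cv2
im,d=bot.camera('wrist');cv2.imwrite('pics/wrist4.png',im[:,:,::-1]);stat()
d3=np.load('pics/wrist3.npy');print(d3[250,120],d[250,120],d[170,200],d3[170,200])
"
```

```text
t 7.23 tcp world [ 0.5728 -0.0614  0.0449] bed [-0.0218 -0.0001  0.0449] F [0.9 0.  0.8] g 0.0
[[-0.002  0.974  0.225]
 [ 0.002  0.225 -0.974]
 [-1.    -0.001 -0.002]] yaw y/z minus bedx [np.float64(-1.568), np.float64(-3.139)]
0.13595504 0.14578101 0.13305852 0.12379743
```

View pics/wrist4.png

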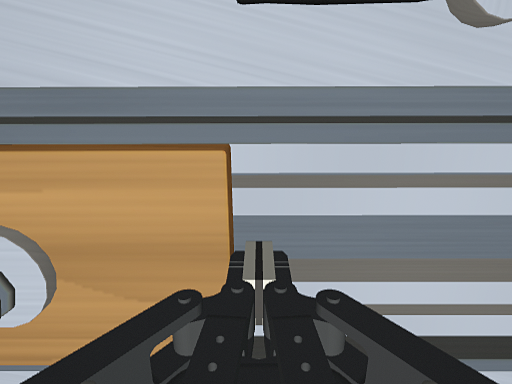

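>>> apply_moves:
  targets: [0,0,0.03,0,0,0,0,0,0,0.06,0,0,0,0,-0.1,0,0.08,0,0,0,0,-0.2,0,0.08,0,0,0,0,-0.3,0,0.08,0,0,0,0,-0.4,0,0.08,0,0,0,0,-0.4,0,0.08,0,0,0,0,-0.4,0,0.08,0,0,0,0]

```text
clock: 7.9
eef_pos: [0.5793, -0.0826, 0.147]
tool_rot: [0.441, 0.552, -0.44, 0.554]
ft_force: [-0.6, 0.5, -0.5]
grip_width: -0.0
```

```bash
python3 -c "
from h import *
import cv2
stat()
for n in ('wrist','top'):
  im,d=bot.camera(n);cv2.imwrite('pics/%s5.png'%n,im[:,:,::-1])
  if n=='top': cv2.imwrite('pics/top5c.png',cv2.resize(im[145:270,175:380,::-1],None,fx=3.9,fy=3.9,interpolation=cv2.INTER_CUBIC))
stat()
print('spring',bedinv(ray('top',240,280,.03)))
for P in [(-.023,.135,.145),(-.023,.135,.08)]: print(units(P))
"
```

```text
t 7.9 tcp world [ 0.5793 -0.0826  0.147 ] bed [-0.0439 -0.0017  0.147 ] F [-0.6  0.5 -0.5] g -0.0
[[ 0.004  0.975  0.223]
 [-0.     0.223 -0.975]
 [-1.     0.004  0.001]] yaw y/z minus bedx [np.float64(-1.57), np.float64(-3.14)]
t 8.0 tcp world [ 0.5773 -0.0822  0.1443] bed [-4.310e-02  1.000e-04  1.443e-01] F [ 0.3 -1.  -0.8] g 0.0003
[[-0.002  0.975  0.224]
 [ 0.001  0.224 -0.975]
 [-1.    -0.002 -0.001]] yaw y/z minus bedx [np.float64(-1.569), np.float64(-3.14)]
spring [0.12375447 0.15518892 0.03      ]
[-0.002 -0.539 -0.081]
[ 0.258 -0.539 -0.081]
```

View pics/wrist5.png

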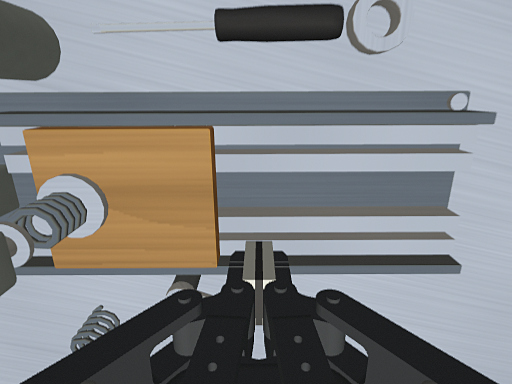

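View pics/top5c.png

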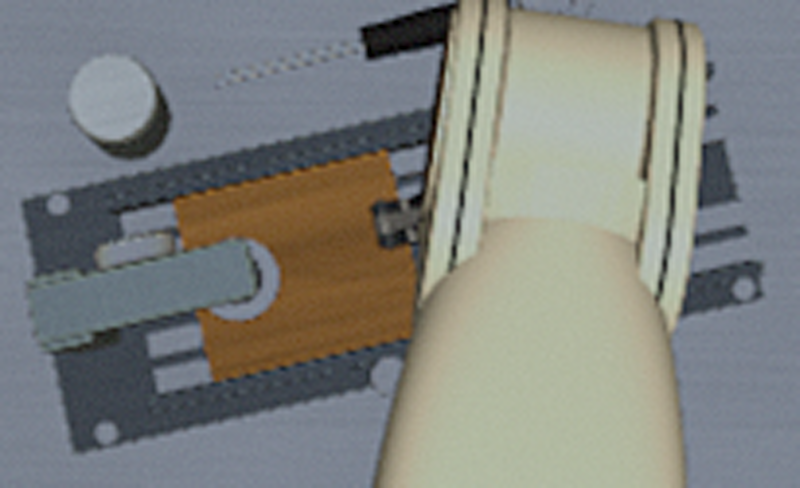

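```bash
python3 -c "
from h import *
import cv2
im=cv2.imread('pics/wrist1.png');cv2.imwrite('pics/w1c.png',cv2.resize(im[260:350,10:140],None,fx=6,fy=6,interpolation=cv2.INTER_CUBIC))
print(wray(213,127,.058,[ 0.5793,-0.0826,0.147],[0.441,0.552,-0.44,0.554]),wray(219,266,.058,[ 0.5793,-0.0826,0.147],[0.441,0.552,-0.44,0.554]))
"
```

```text
[-0.0103 -0.0588  0.058 ] [-0.0102  0.0579  0.058 ]
```

View pics/w1c.png

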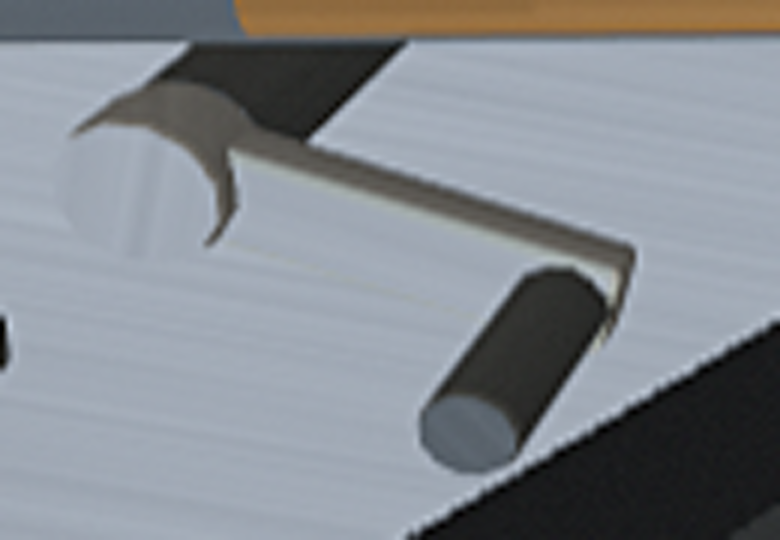

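```bash
python3 -c "
from h import *
a=([0.6008,-0.2041,0.1492],[0.441,0.553,-0.443,0.55])
P=wray(88.1,332.2,.096,*a);C=wray(33.2,291.6,.074,*a);print(P,C,np.arctan2(-(P[1]-.08),-(P[0]-.02)))
"
```

```text
[-0.0323  0.102   0.096 ] [0.021  0.0801 0.074 ] -0.3981804776537607
```

>>> apply_moves:
  targets: [0,-0.1,-0.01,0,0,0,0,0,-0.2,-0.02,0,0,0,0,0,-0.3,-0.03,0,0,0,0,0,-0.4,-0.04,0,0,0,0,0,-0.48,-0.04,0,0,0,0,0,-0.54,-0.04,0,0,0,0,0,-0.54,-0.04,0,0,0,0,0.1,-0.54,-0.04,0,0,0,0,0.2,-0.54,-0.04,0,0,0,0,0.26,-0.54,-0.04,0,0,0,0,0.26,-0.54,-0.04,0,0,0,0,0.26,-0.54,-0.04,0,0,0,0]

```text
clock: 9.0
eef_pos: [0.4434, -0.1021, 0.0789]
tool_rot: [0.44, 0.554, -0.441, 0.552]
ft_force: [-0.2, -0.1, 0.7]
grip_width: -0.0001
```

```bash
python3 -c "
from h import *
import cv2
stat()
im,d=bot.camera('wrist');cv2.imwrite('pics/wrist6.png',im[:,:,::-1])
stat()
"
```

```text
t 9.0 tcp world [ 0.4434 -0.1021  0.0789] bed [-0.0327  0.1351  0.0789] F [-0.2 -0.1  0.7] g -0.0001
[[-0.004  0.975  0.224]
 [ 0.001  0.224 -0.975]
 [-1.    -0.003 -0.002]] yaw y/z minus bedx [np.float64(-1.569), np.float64(-3.14)]
t 9.05 tcp world [ 0.4445 -0.1024  0.08  ] bed [-0.0333  0.1342  0.08  ] F [ 0.5 -0.6 -0. ] g 0.0
[[-0.001  0.975  0.224]
 [ 0.     0.224 -0.975]
 [-1.    -0.001 -0.001]] yaw y/z minus bedx [np.float64(-1.569), np.float64(-3.14)]
```

View pics/wrist6.png

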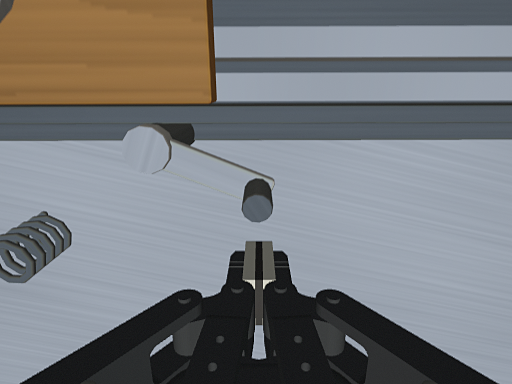

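>>> apply_moves:
  targets: [0,0.02,0,0,0,0,0,0,0.04,0,0,0,0,0,0,0.06,0.004,0,0,0,0,0,0.08,0.008,0,0,0,0,0,0.1,0.01,0,0,0,0,0,0.12,0.01,0,0,0,0,0,0.14,0.01,0,0,0,0,0,0.16,0.01,0,0,0,0,0,0.18,0.008,0,0,0,0,0,0.2,0.004,0,0,0,0]

```text
clock: 9.88
eef_pos: [0.4937, -0.0921, 0.0802]
tool_rot: [0.441, 0.553, -0.44, 0.553]
ft_force: [-1.5, -1.1, -0.4]
grip_width: -0.0001
```

```bash
python3 -c "
from h import *
import cv2
stat()
im,d=bot.camera('wrist');cv2.imwrite('pics/wrist7.png',im[:,:,::-1])
"
```

```text
t 9.88 tcp world [ 0.4937 -0.0921  0.0802] bed [-0.0342  0.0839  0.0802] F [-1.5 -1.1 -0.4] g -0.0001
[[-0.     0.975  0.224]
 [ 0.     0.224 -0.975]
 [-1.    -0.    -0.   ]] yaw y/z minus bedx [np.float64(-1.569), np.float64(-3.14)]
```

View pics/wrist7.png

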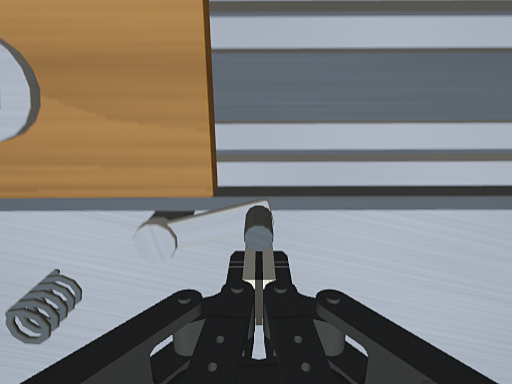

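>>> apply_moves:
  targets: [0,0.02,-0.004,0,0,0,0,0,0.04,-0.008,0,0,0,0,0,0.06,-0.016,0,0,0,0,0,0.08,-0.026,0,0,0,0,0,0.1,-0.038,0,0,0,0,0,0.108,-0.044,0,0,0,0,0,0.108,-0.044,0,0,0,0]

```text
clock: 10.52
eef_pos: [0.5172, -0.0746, 0.0801]
tool_rot: [0.44, 0.554, -0.44, 0.553]
ft_force: [-1.3, 0.4, -0.5]
grip_width: 0.0001
```

```bash
python3 -c "
from h import *
import cv2
stat()
im,d=bot.camera('wrist');cv2.imwrite('pics/wrist8.png',im[:,:,::-1])
stat()
"
```

```text
t 10.52 tcp world [ 0.5172 -0.0746  0.0801] bed [-0.0224  0.0571  0.0801] F [-1.3  0.4 -0.5] g 0.0001
[[-0.     0.974  0.225]
 [ 0.001  0.225 -0.974]
 [-1.    -0.    -0.001]] yaw y/z minus bedx [np.float64(-1.568), np.float64(-3.139)]
t 10.57 tcp world [ 0.5173 -0.075   0.0802] bed [-0.0228  0.0571  0.0802] F [-1.   1.   0.6] g -0.0003
[[ 0.     0.974  0.225]
 [ 0.     0.225 -0.974]
 [-1.     0.    -0.   ]] yaw y/z minus bedx [np.float64(-1.568), np.float64(-3.139)]
```

View pics/wrist8.png

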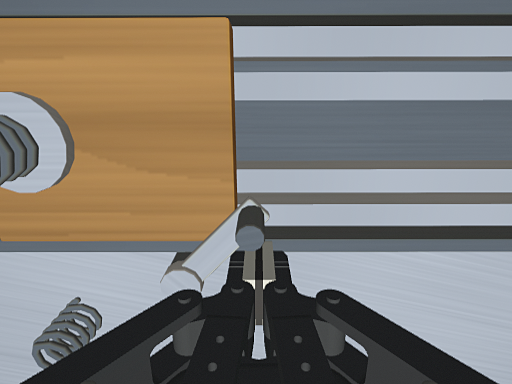

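>>> apply_moves:
  targets: [0,-0.03,0,0,0,0,0,0,-0.03,0.04,0,0,0,0,0,-0.03,0.08,0,0,0,0,0,-0.03,0.11,0,0,0,0,0,-0.03,0.12,0,0,0,0,0,0,0.12,0,0,0,0,0,0.04,0.12,0,0,0,0,0,0.08,0.12,0,0,0,0,0,0.1,0.12,0,0,0,0,0,0.1,0.12,0,0,0,0]

```text
clock: 11.4
eef_pos: [0.5497, -0.0989, 0.0803]
tool_rot: [0.441, 0.553, -0.44, 0.554]
ft_force: [-0.3, -0.4, -0.2]
grip_width: 0.0002
```

```bash
python3 -c "
from h import *
import cv2
im,d=bot.camera('wrist');cv2.imwrite('pics/wrist9.png',im[:,:,::-1])
stat()
"
```

```text
t 11.45 tcp world [ 0.5487 -0.0989  0.0801] bed [-0.0531  0.0318  0.0801] F [-0.1 -1.4  0. ] g -0.0003
[[ 0.     0.974  0.224]
 [ 0.     0.224 -0.974]
 [-1.     0.    -0.   ]] yaw y/z minus bedx [np.float64(-1.569), np.float64(-3.139)]
```

View pics/wrist9.png

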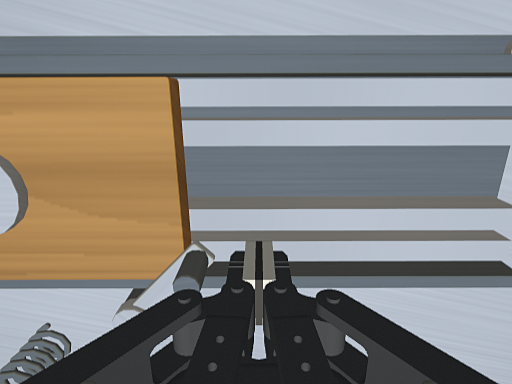

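>>> apply_moves:
  targets: [0,0,-0.02,0,0,0,0,0,0.004,-0.04,0,0,0,0,0,0.008,-0.06,0,0,0,0,0,0.012,-0.08,0,0,0,0,0,0.018,-0.1,0,0,0,0,0,0.024,-0.12,0,0,0,0,0,0.03,-0.14,0,0,0,0,0,0.034,-0.16,0,0,0,0,0,0.036,-0.175,0,0,0,0,0,0.036,-0.19,0,0,0,0,0,0.036,-0.2,0,0,0,0]

```text
clock: 12.37
eef_pos: [0.5453, -0.0478, 0.0803]
tool_rot: [0.44, 0.553, -0.44, 0.553]
ft_force: [1.0, -1.9, 0.8]
grip_width: -0.0
```

```bash
python3 -c "
from h import *
import cv2
im,d=bot.camera('wrist');cv2.imwrite('pics/wrist10.png',im[:,:,::-1])
stat()
"
```

```text
t 12.42 tcp world [ 0.545  -0.0474  0.0802] bed [-0.002   0.024   0.0802] F [ 0.9  0.7 -0.2] g 0.0001
[[-0.001  0.974  0.225]
 [ 0.001  0.225 -0.974]
 [-1.    -0.001 -0.001]] yaw y/z minus bedx [np.float64(-1.568), np.float64(-3.139)]
```

View pics/wrist10.png

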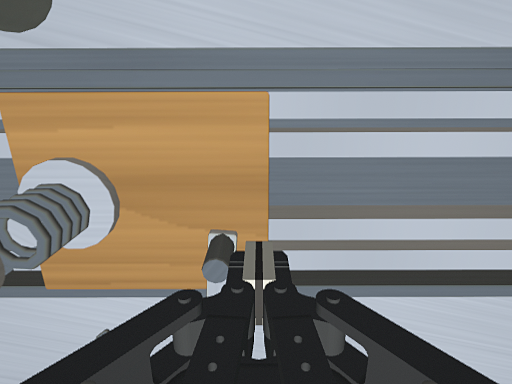

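>>> apply_moves:
  targets: [0,0,-0.004,0,0,0,0,0,0,-0.008,0,0,0,0,0,0,-0.012,0,0,0,0,0,0,-0.016,0,0,0,0]

```text
clock: 12.75
eef_pos: [0.5446, -0.0446, 0.0802]
tool_rot: [0.44, 0.553, -0.441, 0.553]
ft_force: [0.6, -0.5, 0.4]
grip_width: 0.0002
```

>>> apply_moves:
  targets: [0,0,-0.004,0,0,0,0,0,0,-0.008,0,0,0,0,0,0,-0.012,0,0,0,0]

```text
clock: 13.0
eef_pos: [0.5442, -0.0417, 0.0802]
tool_rot: [0.44, 0.553, -0.441, 0.553]
ft_force: [2.3, -3.1, -1.2]
grip_width: -0.0001
```

>>> apply_moves:
  targets: [0,0,-0.004,0,0,0,0,0,0,-0.008,0,0,0,0]

```text
clock: 13.17
eef_pos: [0.5442, -0.0414, 0.0804]
tool_rot: [0.44, 0.552, -0.442, 0.554]
ft_force: [2.3, -8.7, -1.0]
grip_width: 0.0003
```

```bash
python3 -c "
from h import *
import cv2
stat()
im,d=bot.camera('wrist');cv2.imwrite('pics/wrist11.png',im[:,:,::-1])
stat()
"
```

```text
t 13.17 tcp world [ 0.5442 -0.0414  0.0804] bed [0.0041 0.0234 0.0804] F [ 2.3 -8.7 -1. ] g 0.0003
[[ 0.001  0.975  0.223]
 [-0.004  0.223 -0.975]
 [-1.    -0.     0.004]] yaw y/z minus bedx [np.float64(-1.57), np.float64(-3.141)]
t 13.22 tcp world [ 0.5441 -0.0415  0.0804] bed [0.004  0.0235 0.0804] F [ 1.8 -7.5 -2. ] g -0.0003
[[ 0.001  0.975  0.223]
 [-0.004  0.223 -0.975]
 [-1.    -0.     0.004]] yaw y/z minus bedx [np.float64(-1.57), np.float64(-3.141)]
```

View pics/wrist11.png

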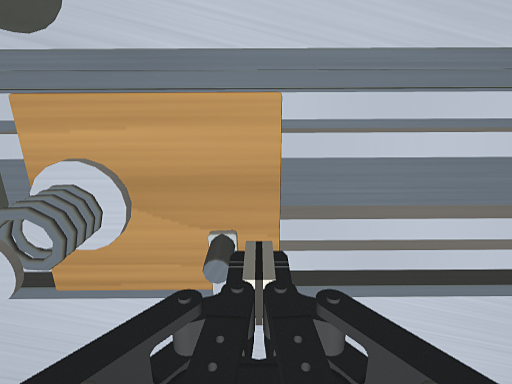

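Force rises to 8 N at the expected stop. I'll back off and lift.

>>> apply_moves:
  targets: [0,0,0.04,0,0,0,0,0,0,0.08,0,0,0,0,0,0,0.12,0,0,0,0,-0.08,0,0.2,0,0,0,0,-0.2,0,0.3,0,0,0,0,-0.3,0,0.4,0,0,0,0,-0.4,0,0.5,0,0,0,0,-0.5,0,0.62,0,0,0,0,-0.5,0,0.74,0,0,0,0,-0.5,0,0.84,0,0,0,0,-0.5,0,0.84,0,0,0,0,-0.5,0,0.84,0,0,0,0]

```text
clock: 14.22
eef_pos: [0.5902, -0.2462, 0.2045]
tool_rot: [0.441, 0.553, -0.441, 0.552]
ft_force: [0.5, 0.1, 0.4]
grip_width: 0.0001
```

```bash
python3 -c "
from h import *
import cv2
stat()
im,d=bot.camera('top');cv2.imwrite('pics/top12.png',cv2.resize(im[120:300,160:380,::-1],None,fx=3.6,fy=3.3,interpolation=cv2.INTER_CUBIC))
im,d=bot.camera('scene');cv2.imwrite('pics/scene12.png',cv2.resize(im[120:310,100:350,::-1],None,fx=3,fy=3,interpolation=cv2.INTER_CUBIC))
stat()
"
```

```text
t 14.22 tcp world [ 0.5902 -0.2462  0.2045] bed [-0.2059  0.0241  0.2045] F [0.5 0.1 0.4] g 0.0001
[[-0.001  0.975  0.221]
 [ 0.001  0.221 -0.975]
 [-1.    -0.001 -0.001]] yaw y/z minus bedx [np.float64(-1.572), np.float64(3.14)]
t 14.32 tcp world [ 0.5901 -0.2442  0.2046] bed [-0.2039  0.0237  0.2046] F [0.3 0.6 0.1] g 0.0005
[[-0.002  0.975  0.223]
 [ 0.001  0.223 -0.975]
 [-1.    -0.001 -0.002]] yaw y/z minus bedx [np.float64(-1.57), np.float64(-3.14)]
```

View pics/top12.png

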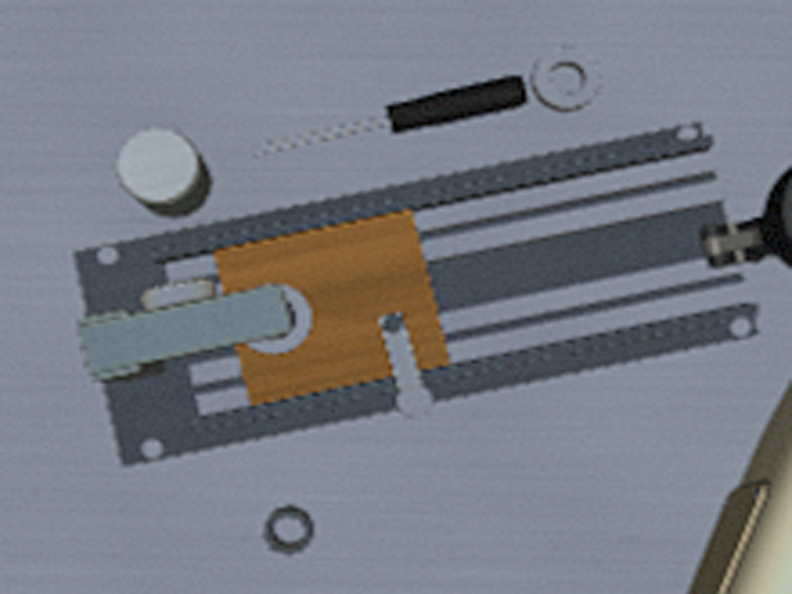

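View pics/scene12.png

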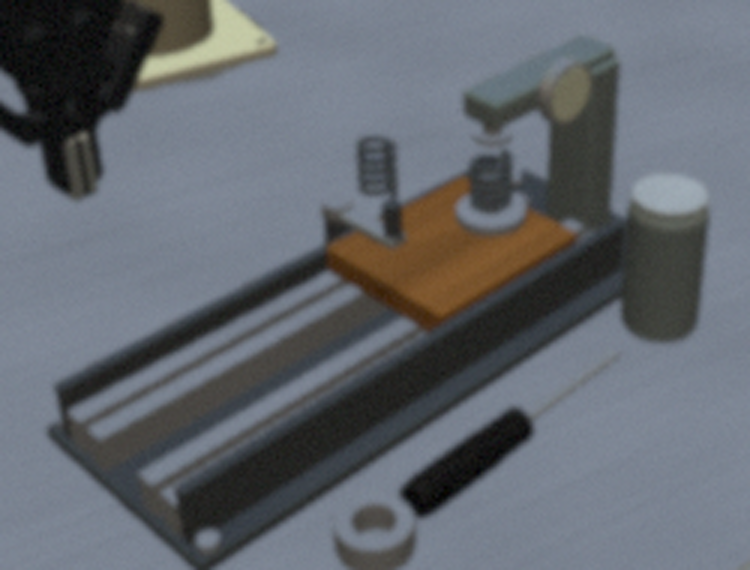

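```bash
python3 -c "
from h import *
P=bedinv(ray('top',160+393/3.6-.4,120+322/3.3-.4,.096));C=bedinv(ray('top',160+414/3.6-.4,120+401/3.3-.4,.074));print(P,C,np.arctan2(.08-P[1],.02-P[0]))
for q in [(215,252),(411,211),(450,362),(250,403)]: print(bedinv(ray('top',160+q[0]/3.6-.4,120+q[1]/3.3-.4,.058)))
o=bot.get_obs();print(o['ft_force'],np.abs(o['joint_vel']).max())
bot.job_done()
"
```

```text
[0.02260071 0.02168915 0.096     ] [0.02079404 0.07982146 0.074     ] 1.6153675476582596
[ 0.12862284 -0.05673078  0.058     ]
[-0.00867398 -0.05776028  0.058     ]
[-0.00978161  0.05733887  0.058     ]
[0.1287829  0.05768182 0.058     ]
[0.30472639 0.63433457 0.07367966] 0.020381084677224173
the job is handed in; nothing more can be done
```

I pushed the board along its rails with the closed fingertips, at about 12 mm/s over the last stretch, until it dropped into its notches. I then pushed the clamp pin round in two strokes until it met its stop. The job is handed in; it reports no verdict.

- **Board:** the wrist depth readings showed a drop of about 10 mm. The last top view puts its origin at x ≈ 60 mm in the bed's frame, square and level as far as the pictures show.
- **Clamp:** the last top view gives about 1.6 rad, which is the stop. The force there rose to about 9 N.
- **Bystanders and hand:** the loose spring, collar, can and screwdriver look unmoved. The hand is clear, about 0.2 m up behind the board, and the wrist force is near zero.
- **Timing and checks:** the clock read about 14 s of the 58 s allowed. No check failed. The first bed fit was about 9 mm off at the far corners, because I took fence edges for base corners. I refitted it before moving, and the wrist camera then agreed to within about 2 mm.

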